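# Tip the returned parts into their bin

## Task

Lift the lid off the blue parts bin and lay it flat on the black rubber mat. Then pick up the aluminium tray by its orange handle and tip it over the bin so that all three parts slide off its open end into the bin, without the gripper touching the parts and with the tray still tipped when the last has dropped in. Put the empty tray back down in its yellow-edged rest, open end towards the open side of the rest, and close the bin with its lid again, fully seated; leave the other things on the bench where they are.

Things in the scene. Friction and masses are not known exactly. Their poses are not given: they have to be found in the camera images.
- bin: open-topped blue plastic bin, square, 186 x 186 mm outside, 95 mm high, walls and floor 5 mm (opening 176 x 176 mm); fastened to the bench at a yaw of up to 15 degrees. Origin: centre of its underside; z up, x and y along its sides.
- lid: loose grey square lid of the bin, 0.22 kg, starts fitted on the bin. Plate 190 x 190 mm, its underside 8 mm and its top 14 mm above the origin; below the plate a square skirt, 166 x 166 mm outside and 8 mm deep, drops into the bin's opening (5 mm play on each side; it fits in any of the four quarter turns). Seated, its origin is 87 mm above the bin's origin. Origin: centre of the skirt's lower edge plane; z up.
- lid_grip (a point): middle of the lid's black grip bar, 47 mm above the lid's origin. The bar runs along the lid's y axis: 80 mm long, 14 mm thick (pinch it along the lid's x axis), 24 mm tall (34 to 58 mm above the lid's origin); the plate's top is 33 mm below this point.
- tray: loose aluminium carrying tray, 180 x 138 mm, 0.3 kg (three parts add 0.44 kg), floor 4 mm, walls 26 mm high and 4 mm thick on three sides, open at its -x end. Smooth floor: the parts stay put when it is carried level and slide when it is tipped 20 to 27 degrees. Origin: centre of its underside; +x towards the closed end, z up. Starts in the rest with its origin 6 mm above the rest's origin.
- tray_lip (a point): middle of the floor's edge at the tray's open end, 90 mm in -x of the tray's origin and 4 mm above it
- tray_grip (a point): middle of the tray's orange cross-bar handle, straight above the tray's origin by 96 mm. The bar runs along the tray's y axis between two uprights at the side walls: 130 mm between them, 14 mm thick (pinch it along the tray's x axis), 28 mm tall (80 to 108 mm above the tray's underside).
- rest: low black rest with yellow edges on three sides, fastened to the bench, open at its -x side; base 6 mm thick, yellow edges 18 mm high, 152 mm apart in y, the back edge's inner face at x = +97 mm. Origin: centre of its underside; the tray sits on it with the origins in line (7 mm play to every edge) and the axes parallel. The rest stands left or right of the bin, the mat on the other side.
- mat: black rubber mat, 180 x 180 x 3 mm, fastened to the bench; the lid is laid here meanwhile. Origin: centre of its underside.
- mount: black rubber mount with a metal stud, 68 mm across, 58 mm high, standing in the tray at its open end. Origin: centre of its underside.
- large_bearing: steel ball bearing, 62 mm across, 16 mm high, lying in the closed half of the tray. Origin: centre of its underside.
- small_bearing: steel ball bearing, 52 mm across, 15 mm high, lying beside the other. Origin: centre of its underside.
- grease_tub: tub with a lid, 68 mm across, 53 mm high: bystander. Origin: centre of its underside.
- threadlock: small upright bottle, 38 mm across, 118 mm high: bystander behind the bin. Origin: centre of its underside.
- relay: plug-in relay, 29 x 29 x 39 mm: bystander behind the bin, to one side. Origin: centre of its underside.
- elbow: brass pipe elbow, 57 x 48 x 21 mm: bystander behind the bin, to one side. Origin: centre of its underside.
There are look-alikes about, which are no part of the job. What is shaped like the mount but purple is not meant.

How it is judged:
By the outcome, as a careful person would: the job done as asked, in the order asked, and still so for the second after the job is handed in, with the robot touching nothing.
It also fails if it takes over 72 s, if anything falls off the work surface, if the arm or the gripper's body presses on something with over 40 N, if the wrist force passes 120 N, or if a joint passes its speed limit or range.

## Robot

A 7-joint arm with a two-finger parallel gripper is mounted at the origin on a cart in front of the work surface, level with it; the furniture and walls round the work are solid. World frame = base frame: x ahead of the robot, y to its left, z up, the work surface at z = 0. Lengths are in m, angles in rad, forces in N, time in s.
With the tool pointing down it reaches from about 0.4 to 0.85 m from the base axis. Payload 10.4 kg.
Tool frame: the origin (TCP) lies between the finger pads; the fingertips stand 8 mm ahead of it and the grasp point (between the pads) lies 11 mm behind it (robot.tip_reach is the distance from the TCP to the fingertips, in m); z points along the fingers, y is the line along which they close (so a half turn about z gives the same grasp; the last joint's range is limited). The gripper opens to 87 mm and grips with 3 to 60 N. Pads are 19 mm wide; open, the fingers measure 117 mm over their backs; the gripper's body (75 mm by 190 mm) begins 51 mm behind the grasp point.
Start: joints at [-1.342, 0.332, -0.065, 1.46, 0.022, 1.35, -0.088], TCP at [0.156, 0.605, 0.231] pointing down, gripper open.
Joint ranges: [-2.6, 2.6], [-0.5, 2.12], [-1.47, 1.34], [0.16, 2.42], [-1.27, 4.41], [0.06, 2.06], [-2.6, 2.6]. Speed limits (rad/s): [2.22, 2.22, 2.79, 2.79, 3.14, 3.14, 3.14].

## Interface

Orientations are given as [roll, pitch, yaw] about the fixed x, y, z axes, in that order (R = Rz(yaw) Ry(pitch) Rx(roll)).
In Python, from station import robot gives the robot as it stands. The module is installed in compiled form; this text tells all that it offers.
- The arm moves only by the tool move_arm, never from a script. Its argument "targets" is a list of rows, each a list of 5 numbers: the shift along the tool's x, y, z in mm, then the turn about the tool's z in degrees, then the gripper command: -1 is fully open, 1 is shut, values between are in proportion. A call has 1 to 12 rows; each row is the pose to reach, as a shift and turn from the pose commanded when the call began, along the tool's axes at that moment; what a row does not reach only later rows make up. A row lasts 1/8 s, in which the tool goes at most 62.5 mm and 10.7 degrees, less where a joint would pass 70% of its speed; a pose out of reach is approached as far as the arm can. A call with a gripper value outside its range is refused whole. The fingers move at their own pace and stop on an object; the grip force is fixed at half the most. Time passes only in rows, so rows that repeat a pose let the fingers close. It gives the time, the measured TCP pose, the force, the opening and the grip force at its end, in the units of the state.
- robot.get_state(): the state, without advancing time (a new reading comes with each control period).
- robot.get_image(name): name is "scene" or "top" or "wrist"; returns a dict with "pixels" (384x512x3 uint8, blue, green, red), "vfov" (degrees; the focal length in pixels is half the picture's height over the tangent of half this angle, whatever the lens; pixels are square), "cx", "cy" (the principal point, pixels), "position" and "rotation" of the camera in the world. Camera axes: x right, y down, z forward; pixel columns grow to the right and rows downward; lengths in m; the calibration is good to about 2 mm. A picture is of the moment at which its call begins. There is no depth.
- robot.close_job(): hands the job in; it is judged then, once.
Trained networks look in a picture, given as the dict that the camera call returned (one of the last four; its "shot" number tells which), for a name from the list of things; names that differ only in an ending like _2 or _b are one class to them, and where a whole thing is asked for, a point or a joint stands for the part that bears it (a point fixed in the world has none). Each returns a list of dicts, best first, with "p" (0 to 1); they miss things now and then, are a little off and sometimes report something else, mostly with a low value. They report only what shows in the picture. A call takes as long as a camera call. They do not tell look-alikes from the thing itself.
- robot.cut_out(picture, name): "region" (384x512 bool, what is visible of it).
- robot.mark_of(picture, name): "location" ([x, y, z] in m, in world coordinates, good to about 4 mm: a listed point, or the origin of a listed thing).
The state is a dict: "t": time; "joint_positions": joint angles; "dq": joint speeds; "tau": joint torques, N m; "position": TCP position; "tool_rot": TCP orientation; "wrist_force": force on the tool from outside, world axes, zero at the start; "torque": the same for the moment, N m; "opening": opening from 0.0 (shut) to 1.0 (fully open); "gripper_force": force on a finger pad.
Only numpy, scipy, OpenCV 4.12 (cv2) and the standard library are available. Lean on these libraries where they do the work, as an engineer would, in place of code of your own. Each camera call takes 0.05 s, during which the arm holds its last target. There are 200 camera calls.

## Working session

There is one attempt and no reset: what is moved stays moved. The work goes in short steps, Python scripts to look and compute and a tool call to move; the robot and the scene stay as the last step left them, time stands still between calls to the robot, and variables do not carry over. Pictures are saved under pics/ and viewed, at most 10 in all, crops included, and the job is handed in when it is done.

Besides the shell and the picture viewer there is one more tool, called in YAML: its name, and indented under it one key for each argument. move_arm: Moves the arm, as the interface text tells. Its arguments: {"type":"object","properties":{"targets":{"type":"array","items":{"type":"array","items":{"type":"number"}}}},"required":["targets"]}

```bash
mkdir -p pics; cat > h.py <<'E'
import numpy as np, cv2
from station import robot
from scipy.spatial.transform import Rotation as R
def pix(im,p):
    q=np.array(im["rotation"]).T@(np.array(p)-im["position"]); f=192/np.tan(np.radians(im["vfov"])/2)
    return np.array([im["cx"]+f*q[0]/q[2], im["cy"]+f*q[1]/q[2]])
def onplane(im,uv,z):
    uv=np.atleast_2d(uv).astype(float); f=192/np.tan(np.radians(im["vfov"])/2)
    d=np.c_[(uv[:,0]-im["cx"])/f,(uv[:,1]-im["cy"])/f,np.ones(len(uv))]@np.array(im["rotation"]).T
    p=np.array(im["position"]); return p+d*((z-p[2])/d[:,2])[:,None]
E
python3 - <<'E'
from h import *
s=robot.get_state(); print(s["t"],s["position"],s["tool_rot"],s["opening"],robot.tip_reach)
a=[]
for n in("top","scene"):
    im=robot.get_image(n); a.append(im["pixels"]); print(n,im["vfov"],im["position"],np.round(im["rotation"],3).tolist(),im["cx"],im["cy"])
    for k in "bin lid lid_grip tray tray_lip tray_grip rest mat mount large_bearing small_bearing grease_tub threadlock relay elbow".split():
        r=robot.mark_of(im,k)
        print(k,[(round(x["p"],2),np.round(x["location"],3).tolist(),pix(im,x["location"]).round().tolist()) for x in r[:3]])
    cv2.imwrite(f"pics/{n}.png",cv2.resize(im["pixels"],(780,585)))
E
```

```text
0.0 [0.15562045 0.6049307  0.22974352] [-3.14016663e+00  4.36890223e-05  2.88982876e+00] 1.002201113572851 0.008
top 56.80589549723249 [0.38113174 0.02112993 1.00404401] [-2.944, 0.0, -1.543] 253.2974674562386 195.7781849340612
bin []Traceback (most recent call last):
  File "<stdin>", line 8, in <module>
  File "h.py", line 6, in pix
    return np.array([im["cx"]+f*q[0]/q[2], im["cy"]+f*q[1]/q[2]])
                                ~^^^
IndexError: invalid index to scalar variable.
```

```bash
sed -i 's/np.array(im\["rotation"\])/R.from_euler("xyz",im["rotation"]).as_matrix()/' h.py
python3 - <<'E'
from h import *
for n in("top","scene"):
    im=robot.get_image(n); print(n,im["vfov"],im["position"],np.round(im["rotation"],3).tolist())
    for k in "bin lid lid_grip tray tray_lip tray_grip rest mat mount large_bearing small_bearing grease_tub threadlock relay elbow".split():
        r=robot.mark_of(im,k)
        print(k,[(round(x["p"],2),np.round(x["location"],3).tolist(),pix(im,x["location"]).round().tolist()) for x in r[:3]])
    cv2.imwrite(f"pics/{n}.png",cv2.resize(im["pixels"],(780,585)))
E
```

```text
top 56.80589549723249 [0.38113174 0.02112993 1.00404401] [-2.944, 0.0, -1.543]
bin []
lid [(0.87, [0.549, -0.007, 0.087], [266.0, 202.0])]
lid_grip [(0.72, [0.544, -0.009, 0.131], [267.0, 201.0]), (0.62, [0.552, -0.007, 0.088], [266.0, 201.0])]
tray [(0.57, [0.471, -0.305, 0.008], [371.0, 238.0]), (0.26, [0.381, -0.304, 0.011], [372.0, 270.0])]
tray_lip [(0.74, [0.384, -0.3, 0.01], [370.0, 269.0])]
tray_grip [(0.66, [0.468, -0.304, 0.1], [382.0, 236.0]), (0.33, [0.47, -0.307, 0.007], [371.0, 238.0])]
rest [(0.18, [0.712, 0.16, -0.005], [210.0, 152.0])]
mat [(0.71, [0.513, 0.33, -0.0], [146.0, 217.0])]
mount [(0.95, [0.649, -0.285, -0.004], [361.0, 177.0]), (0.64, [0.428, -0.31, 0.006], [373.0, 253.0])]
large_bearing [(0.79, [0.508, -0.338, 0.012], [383.0, 225.0])]
small_bearing [(0.79, [0.51, -0.269, 0.01], [358.0, 223.0])]
grease_tub [(0.85, [0.731, 0.261, 0.002], [176.0, 144.0])]
threadlock [(0.6, [0.734, -0.005, -0.005], [265.0, 147.0])]
relay [(0.46, [0.714, 0.158, -0.009], [210.0, 152.0])]
elbow [(0.61, [0.712, -0.189, -0.004], [327.0, 155.0])]
scene 47.843924051641714 [-0.16992
[... 393 characters left out ...]
[0.47, -0.306, 0.103], [314.0, 266.0]), (0.5, [0.557, -0.006, 0.006], [264.0, 236.0])]
rest []
mat [(0.89, [0.508, 0.33, -0.001], [195.0, 201.0])]
mount [(0.74, [0.649, -0.285, 0.0], [352.0, 271.0]), (0.58, [0.428, -0.311, 0.012], [300.0, 304.0])]
large_bearing [(0.79, [0.508, -0.339, 0.01], [331.0, 298.0]), (0.32, [0.556, -0.005, 0.006], [263.0, 235.0])]
small_bearing [(0.61, [0.736, -0.003, -0.001], [305.0, 221.0]), (0.49, [0.514, -0.28, 0.011], [316.0, 284.0])]
grease_tub [(0.8, [0.732, 0.261, -0.002], [256.0, 193.0])]
threadlock [(0.62, [0.734, -0.005, 0.003], [305.0, 220.0]), (0.54, [0.732, 0.261, -0.003], [256.0, 193.0])]
relay []
elbow [(0.43, [0.713, -0.191, -0.001], [342.0, 248.0])]
```

View pics/top.png

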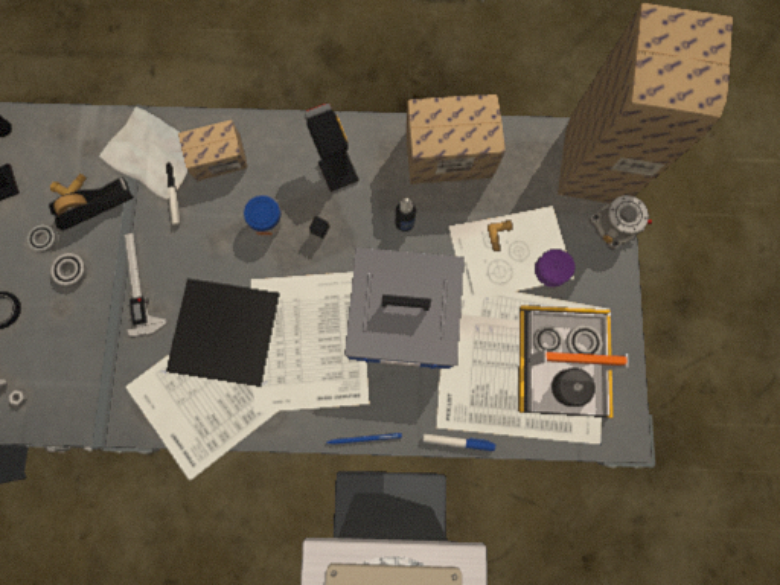

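View pics/scene.png

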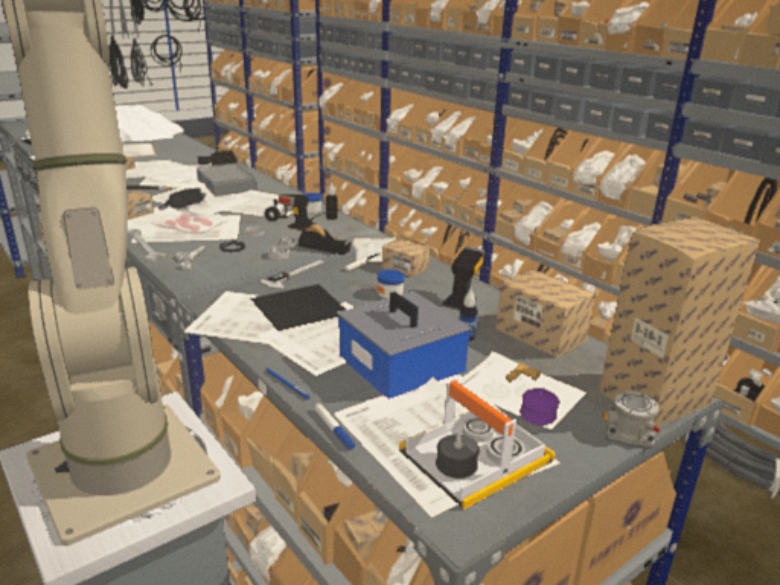

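Top view (512×384 px): the lid is at (267,202) on the blue bin and is the only lid. The mat is at (146,217) and the tray, open end towards the robot, at (371,238). There are two mount-like things: the black one in the tray at (373,253), which is the one I want, and a purple one at (361,177), which is a look-alike. Next I'll measure the yaws and check with a close crop.

```bash
python3 - <<'E'
from h import *
im=robot.get_image("top")
def rect(name,z,reg=None):
    r=robot.cut_out(im,name)
    for k in r[:1]:
        m=k["region"].astype(np.uint8); c=max(cv2.findContours(m,0,1)[0],key=cv2.contourArea)[:,0]
        P=onplane(im,c,z)[:,:2]; b=cv2.minAreaRect((P*1000).astype(np.float32)); print(name,round(k["p"],2),m.sum(),np.round(b[0],1),np.round(b[1],1),round(b[2],1))
rect("lid",.101);rect("mat",.003);rect("lid_grip",.145);rect("tray",.006);rect("tray_grip",.11)
# colour masks
hsv=cv2.cvtColor(im["pixels"],cv2.COLOR_BGR2HSV)
m=cv2.inRange(hsv,(5,170,150),(14,255,255)); m[:,:330]=0;m[:200]=0;m[270:]=0
ys,xs=np.nonzero(m);P=onplane(im,np.c_[xs,ys],.114)[:,:2];b=cv2.minAreaRect((P*1000).astype(np.float32));print("bar",b,len(P))
m=cv2.inRange(hsv,(20,150,120),(32,255,255)); m[:,:330]=0;m[:190]=0;m[290:]=0
ys,xs=np.nonzero(m);P=onplane(im,np.c_[xs,ys],.018)[:,:2];b=cv2.minAreaRect((P*1000).astype(np.float32));print("yellow",b,len(P))
cv2.imwrite("pics/crop.png",cv2.resize(im["pixels"][150:290,110:430],(800,350),interpolation=2))
E
```

```text
lid 0.78 5218 [552.3  -6.5] [189.3 190.3] 86.1
mat 0.96 3932 [511.5 329.3] [180.6 180.6] 82.7
lid_grip 0.25 2404 [ 460.  -280.4] [157.7 160.8] 87.7
tray 0.89 2617 [ 471.9 -329.2] [188.7 188. ] 87.4
tray_grip 0.69 2241 [ 462.6 -292. ] [161.  165.4] 88.4
bar ((469.7294921875, -304.6719055175781), (127.38528442382812, 12.772052764892578), 88.59159851074219) 258
yellow ((475.3131408691406, -302.27923583984375), (165.21998596191406, 191.7242889404297), 87.80332946777344) 313
```

View pics/crop.png

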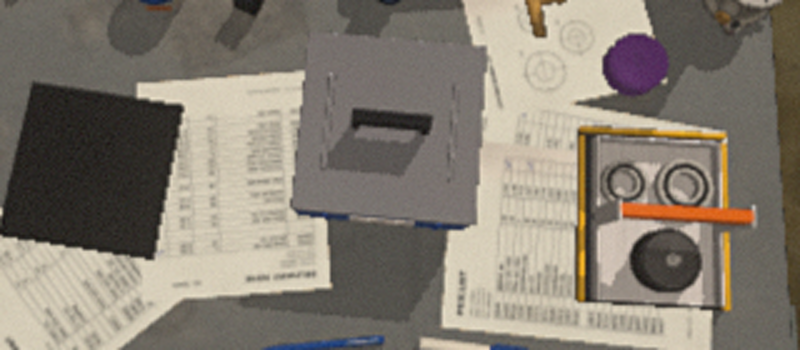

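The crop confirms the choice: lid with its grip bar at crop (390,120), and the tray's black mount at (665,260). The purple one at (635,62) is the decoy. Now I'll reach above the lid.

move_arm:
  targets:
    - [-45,-41,-2,7,-1]
    - [-90,-82,-4,14,-1]
    - [-135,-123,-6,21,-1]
    - [-180,-164,-8,28,-1]
    - [-225,-205,-10,35,-1]
    - [-270,-246,-12,42,-1]
    - [-315,-288,-13,49,-1]
    - [-360,-330,-14,56,-1]
    - [-405,-372,-16,63,-1]
    - [-450,-413,-18,70,-1]
    - [-495,-454,-19,76,-1]
    - [-536,-493,-20,79.6,-1]

```text
t: 3.55
position: [0.5529, -0.0075, 0.2509]
tool_rot: [3.141, -0.0, 1.498]
wrist_force: [0.3, 0.7, 0.5]
opening: 0.997
gripper_force: 0.0
```

```bash
cat >> h.py <<'E'
def go(p,yaw,turnonly=False):
    s=robot.get_state(); M=R.from_euler("xyz",s["tool_rot"]).as_matrix()
    d=M.T@(np.array(p)-s["position"])*1000; y=np.degrees(s["tool_rot"][2]); 
    print("t",s["t"],"pos",np.round(s["position"],4),"rpy",np.round(np.degrees(s["tool_rot"]),2),"q",np.round(s["joint_positions"],3),"SHIFT",np.round(d,1),"turn",round((y-yaw+180)%360-180,1))
def deep(im,n):
    r=robot.mark_of(im,n); print(n,[(round(x["p"],2),np.round(x["location"],4).tolist(),pix(im,x["location"]).round().tolist()) for x in r[:2]])
E
python3 - <<'E'
from h import *
go([.552,-.006,.123],86)
im=robot.get_image("wrist"); deep(im,"lid_grip"); deep(im,"lid")
cv2.imwrite("pics/w1.png",im["pixels"])
E
```

```text
t 3.55 pos [ 0.5529 -0.0075  0.2509] rpy [ 1.7994e+02 -2.0000e-02  8.5820e+01] q [-0.612  0.17   0.617  1.655 -0.101  1.348 -0.053] SHIFT [  1.4  -1.2 127.9] turn -0.2
lid_grip [(0.7, [0.5514, -0.004, 0.1294], [252.0, 186.0]), (0.33, [0.7162, 0.1619, 0.0039], [370.0, 27.0])]
lid [(0.78, [0.5496, -0.0089, 0.0896], [251.0, 181.0]), (0.38, [0.7365, -0.0054, -0.0034], [376.0, 154.0])]
```

View pics/w1.png

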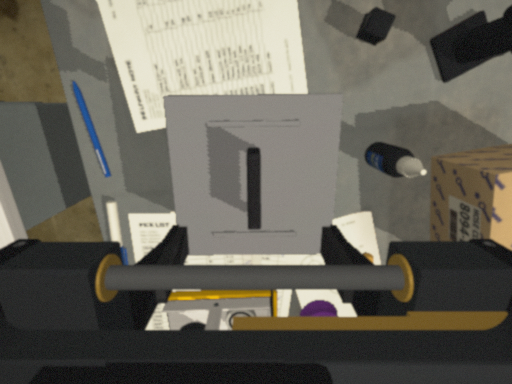

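The wrist view shows the bar at (253,188), lined up with the tool, with nothing else near it. I'll descend and grip.

move_arm:
  targets:
    - [2,-1,55,0,-1]
    - [2,-1,105,0,-1]
    - [2,-1,127,0,-1]
    - [2,-1,127,0,-1]
    - [2,-1,127,0,1]
    - [2,-1,127,0,1]
    - [2,-1,127,0,1]
    - [2,-1,127,0,1]
    - [2,-1,110,0,1]
    - [2,-1,80,0,1]
    - [2,-1,30,0,1]
    - [2,-1,0,0,1]

```text
t: 5.2
position: [0.5517, -0.0039, 0.2542]
tool_rot: [3.138, -0.001, 1.5]
wrist_force: [0.2, -0.3, -0.7]
opening: 0.172
gripper_force: 0.0
```

```bash
python3 - <<'E'
from h import *
# lid on mat: TCP z = .003+.047-.011=.039 ; yaw 90-7.3
go([.511,.329,.16],82.7)
s=robot.get_state();print(s["wrist_force"],s["opening"],s["gripper_force"])
E
```

```text
t 5.2 pos [ 0.5517 -0.0039  0.2542] rpy [ 1.7982e+02 -5.0000e-02  8.5940e+01] q [-0.622  0.163  0.618  1.655 -0.097  1.352 -0.06 ] SHIFT [329.1 -64.5  94.3] turn 3.2
[ 0.22359476 -0.32305877 -0.72152925] 0.17158654702255163 0.0
```

```bash
python3 - <<'E'
from h import *
s=robot.get_state();print(s["wrist_force"],s["opening"],s["gripper_force"])
im=robot.get_image("scene"); deep(im,"lid_grip"); deep(im,"lid")
s=robot.get_state();print(s["t"],s["wrist_force"],s["opening"],s["gripper_force"])
cv2.imwrite("pics/s2.png",im["pixels"][100:300,150:400])
E
```

```text
[ 0.22359476 -0.32305877 -0.72152925] 0.17158654702255163 0.0
lid_grip [(0.83, [0.5528, -0.0056, 0.1346], [264.0, 199.0])]
lid [(0.97, [0.5528, -0.0107, 0.0875], [265.0, 213.0])]
5.35 [ 0.475024    0.11746278 -0.36058107] 0.045367522940142326 0.0
```

View pics/s2.png

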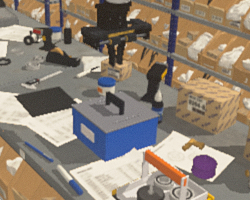

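The fingers need about 1.1 s to close fully, so the lid stayed on the bin. I'll retry with a smaller opening and a longer wait.

move_arm:
  targets:
    - [0,0,50,0,0.2]
    - [0,0,70,0,0.2]
    - [0,0,70,0,0.2]
    - [0,0,105,0,0.2]
    - [0,0,127,0,0.2]
    - [0,0,127,0,1]
    - [0,0,127,0,1]
    - [0,0,127,0,1]
    - [0,0,127,0,1]
    - [0,0,127,0,1]
    - [0,0,127,0,1]
    - [0,0,120,0,1]

```text
t: 6.85
position: [0.5508, -0.0036, 0.1307]
tool_rot: [-3.141, -0.0, 1.5]
wrist_force: [-0.8, 0.2, -3.0]
opening: 0.159
gripper_force: 30.0
```

move_arm:
  targets:
    - [0,0,-25,0,1]
    - [10,-2,-55,0,1]
    - [50,-10,-65,1,1]
    - [95,-18,-65,1,1]
    - [140,-27,-65,1,1]
    - [185,-36,-65,2,1]
    - [230,-45,-60,2,1]
    - [275,-54,-40,3,1]
    - [310,-60,-20,3.2,1]
    - [329,-64,0,3.2,1]
    - [329,-64,20,3.2,1]
    - [329,-64,40,3.2,1]

```text
t: 8.35
position: [0.5107, 0.3282, 0.0895]
tool_rot: [3.141, 0.001, 1.444]
wrist_force: [-0.2, -0.1, -2.9]
opening: 0.156
gripper_force: 30.0
```

```bash
python3 - <<'E'
from h import *
go([.511,.329,.039],82.7)
im=robot.get_image("top"); deep(im,"lid"); deep(im,"lid_grip")
E
```

```text
t 8.35 pos [0.5107 0.3282 0.0895] rpy [1.7999e+02 4.0000e-02 8.2730e+01] q [-0.969  0.424  0.404  1.69  -0.185  1.065 -0.634] SHIFT [ 0.9  0.2 50.5] turn 0.0
lid [(0.91, [0.5078, 0.3237, 0.0528], [143.0, 216.0])]
lid_grip [(0.67, [0.5062, 0.3269, 0.0964], [136.0, 214.0]), (0.39, [0.3881, -0.3028, 0.0112], [372.0, 268.0])]
```

move_arm:
  targets:
    - [0,0,30,0,1]
    - [0,0,45,0,1]
    - [0,0,51,0,1]
    - [0,0,51,0,1]
    - [0,0,51,0,0.2]
    - [0,0,51,0,0.2]
    - [0,0,51,0,0.2]
    - [0,0,51,0,0.2]
    - [0,0,10,0,0.2]
    - [0,0,-50,0,0.2]
    - [0,0,-110,0,0.2]
    - [0,0,-170,0,0.2]

```text
t: 10.0
position: [0.5102, 0.3289, 0.2626]
tool_rot: [3.141, -0.0, 1.445]
wrist_force: [0.8, 2.0, -0.3]
opening: 0.396
gripper_force: 0.0
```

```bash
python3 - <<'E'
from h import *
go([.60,-.05,.26],90)
im=robot.get_image("top"); deep(im,"lid"); deep(im,"lid_grip");deep(im,"bin")
r=robot.cut_out(im,"lid")[0]; m=r["region"].astype(np.uint8); c=max(cv2.findContours(m,0,1)[0],key=cv2.contourArea)[:,0]
print(cv2.minAreaRect((onplane(im,c,.017)[:,:2]*1000).astype(np.float32)))
r=robot.cut_out(im,"bin")[0]; m=r["region"].astype(np.uint8); c=max(cv2.findContours(m,0,1)[0],key=cv2.contourArea)[:,0]
print(cv2.minAreaRect((onplane(im,c,.095)[:,:2]*1000).astype(np.float32)))
cv2.imwrite("pics/t3.png",im["pixels"])
E
```

```text
t 10.0 pos [0.5102 0.3289 0.2626] rpy [ 1.7999e+02 -2.0000e-02  8.2770e+01] q [-1.001  0.286  0.442  1.486 -0.123  1.396 -0.68 ] SHIFT [-364.5  136.8    2.5] turn -7.2
lid [(0.67, [0.5101, 0.3226, 0.0018], [149.0, 218.0])]
lid_grip [(0.85, [0.5081, 0.3273, 0.0476], [142.0, 216.0])]
bin [(0.88, [0.5542, -0.006, -0.0016], [264.0, 206.0]), (0.54, [0.513, -0.2697, 0.0109], [358.0, 222.0])]
((511.2668151855469, 325.03082275390625), (190.1302947998047, 191.4622344970703), 82.11443328857422)
((550.424560546875, -6.477607727050781), (186.94529724121094, 195.13865661621094), 86.38462829589844)
```

View pics/t3.png

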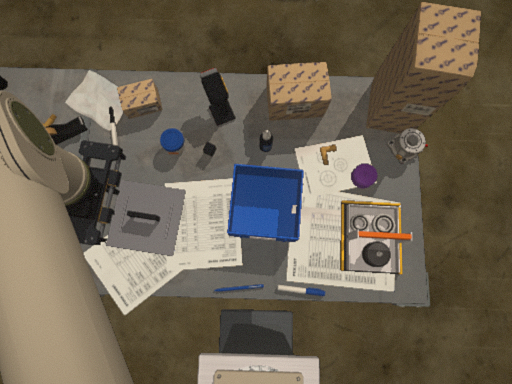

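The lid lies flat on the mat at (145,217) and the bin is open at (265,205). The moves offer no tilt, so I'll test in free air what the arm does with a pose out of reach.

move_arm:
  targets:
    - [-60,28,-28,0,0.2]
    - [-120,57,-56,0,0.2]
    - [-180,86,-84,0,0.2]
    - [-240,115,-112,0,0.2]
    - [-290,140,-130,0,0.2]
    - [-312,150,-137,0,0.2]
    - [-312,210,-137,0,0.2]
    - [-312,270,-137,0,0.2]
    - [-312,330,-137,0,0.2]
    - [-312,390,-137,0,0.2]
    - [-312,450,-137,0,0.2]
    - [-312,450,-137,0,0.2]

```text
t: 11.8
position: [0.807, -0.0381, 0.3918]
tool_rot: [3.141, -0.013, 1.443]
wrist_force: [12.5, 26.2, 34.3]
opening: 0.401
gripper_force: 0.0
```

```bash
python3 - <<'E'
from h import *
go([.60,-.0,.40],86)
E
```

```text
t 11.8 pos [ 0.807  -0.0381  0.3918] rpy [179.98  -0.76  82.69] q [-0.076  1.039  1.34   0.16  -1.268  2.059 -0.034] SHIFT [  11.6 -210.2   -8.1] turn -3.3
```

The arm keeps its orientation and simply stops at its joint limits. Tipping therefore has to come from contact: brace the tray's underside on the bin rim behind the handle and pry it down. First I'll go above the tray.

```bash
python3 - <<'E'
from h import *
im=robot.get_image("top"); deep(im,"tray_grip"); 
go([.470,-.305,.22],88.3); print(robot.get_state()["wrist_force"],robot.get_state()["torque"])
E
```

```text
tray_grip [(0.93, [0.4672, -0.3004, 0.0991], [381.0, 236.0])]
t 11.9 pos [ 0.8084 -0.0403  0.3844] rpy [-179.57   -0.73   82.4 ] q [-0.076  1.046  1.335  0.166 -1.262  2.056 -0.034] SHIFT [-309.2 -299.1  162.7] turn -5.9
[-0.4061281  -0.52392726 -0.75494435] [-0.1760022   0.04530233 -0.06413481]
```

move_arm:
  targets:
    - [-38,-37,20,-1,0.2]
    - [-77,-74,40,-2,0.2]
    - [-116,-112,61,-2,0.2]
    - [-154,-149,81,-3,0.2]
    - [-193,-187,102,-4,0.2]
    - [-232,-224,122,-4,0.2]
    - [-270,-262,142,-5,0.2]
    - [-309,-299,162,-6,0.2]
    - [-309,-299,162,-6,0.2]

```text
t: 13.02
position: [0.4697, -0.304, 0.2251]
tool_rot: [3.136, -0.017, 1.546]
wrist_force: [0.5, -1.1, 0.4]
opening: 0.401
gripper_force: 0.0
```

```bash
python3 - <<'E'
from h import *
im=robot.get_image("wrist"); deep(im,"tray_grip"); deep(im,"tray_lip");deep(im,"tray")
hsv=cv2.cvtColor(im["pixels"],cv2.COLOR_BGR2HSV)
m=cv2.inRange(hsv,(3,170,120),(14,255,255)); n,l,st,_=cv2.connectedComponentsWithStats(m); k=1+np.argmax(st[1:,4]); print(st[k])
ys,xs=np.nonzero(l==k);P=onplane(im,np.c_[xs,ys],.114)[:,:2];print("bar",cv2.minAreaRect((P*1000).astype(np.float32)))
go([.470,-.3045,.091],88.3)
cv2.imwrite("pics/w4.png",im["pixels"])
E
```

```text
tray_grip [(0.82, [0.4695, -0.3088, 0.1017], [253.0, 195.0])]
tray_lip [(0.81, [0.377, -0.3078, 0.0118], [186.0, 177.0]), (0.17, [0.5133, -0.272, 0.0082], [285.0, 148.0])]
tray [(0.69, [0.473, -0.3044, 0.0055], [255.0, 172.0])]
[248 130  11 123 351]
bar ((468.6492919921875, -304.9819030761719), (129.14292907714844, 8.526167869567871), 87.28426361083984)
t 13.225 pos [ 0.4724 -0.3027  0.2261] rpy [179.66  -0.92  88.7 ] q [-0.513  0.447  1.319  1.685 -0.458  1.368  0.859] SHIFT [ -4.1  -3.1 135. ] turn 0.4
```

View pics/w4.png

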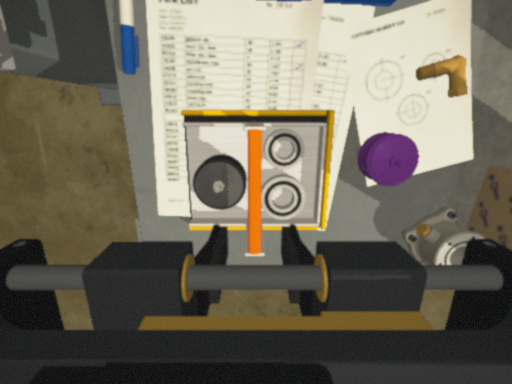

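The wrist view shows the orange bar at column 255, vertical and between the fingers, with the mount at (218,182) clear of the finger path. I'll descend, grip and lift a little.

move_arm:
  targets:
    - [-3,-3,55,0.4,0.2]
    - [-3,-3,105,0.4,0.2]
    - [-3,-3,130,0.4,0.2]
    - [-3,-3,135,0.4,0.2]
    - [-3,-3,135,0.4,1]
    - [-3,-3,135,0.4,1]
    - [-3,-3,135,0.4,1]
    - [-3,-3,135,0.4,1]
    - [-3,-3,135,0.4,1]
    - [-3,-3,125,0.4,1]
    - [-3,-3,110,0.4,1]
    - [-3,-3,95,0.4,1]

```text
t: 14.72
position: [0.4694, -0.3047, 0.1319]
tool_rot: [3.138, -0.014, 1.542]
wrist_force: [0.3, -0.1, -7.5]
opening: 0.159
gripper_force: 30.0
```

```bash
python3 - <<'E'
from h import *
s=robot.get_state(); print(s["opening"],s["gripper_force"],s["wrist_force"],s["torque"])
# bin centre .553,-.006 yaw -3.8 ; Option: open end along bin +y. tray yaw -93.8 -> tool yaw -3.8
B=np.array([.553,-.006]);ps=np.radians(-3.8);by=np.array([-np.sin(ps),np.cos(ps)])
a=.030; 
for th in(0,10,20,30,38):
    c,t=np.cos(np.radians(th)),np.sin(np.radians(th))
    dy=-.0905+a*c+.096*t ; z=.095+.096*c-a*t-.011
    print(th,np.round(B+by*dy,4),round(z,4))
go([*(B+by*(-.075)),.24],-3.8)
E
```

```text
0.15919982418773243 29.98768403660506 [ 0.29904036 -0.08106144 -7.51699211] [-0.04436147  0.11511466 -0.01915046]
0 [ 0.549  -0.0664] 0.18
10 [ 0.5501 -0.0502] 0.1733
20 [ 0.551  -0.0354] 0.1639
30 [ 0.5519 -0.0225] 0.1521
38 [ 0.5525 -0.0137] 0.1412
t 14.725 pos [ 0.4694 -0.3047  0.1319] rpy [179.79  -0.8   88.36] q [-0.432  0.53   1.212  1.8   -0.546  1.202  0.92 ] SHIFT [ 227.5   72.6 -104.7] turn 92.2
```

Gripped, and the load checks out at 7.5 N. I'll carry the tray level to the bin, turning it so the open end points left (+y).

move_arm:
  targets:
    - [0,0,-15,0,1]
    - [0,0,-40,3,1]
    - [5,2,-70,9,1]
    - [15,5,-95,18,1]
    - [35,11,-105,28,1]
    - [60,19,-105,38,1]
    - [85,27,-105,48,1]
    - [110,35,-105,58,1]
    - [140,45,-105,68,1]
    - [170,54,-105,78,1]
    - [195,62,-105,86,1]
    - [210,67,-105,90,1]

```text
t: 16.23
position: [0.5424, -0.0966, 0.2396]
tool_rot: [-3.127, -0.004, -0.03]
wrist_force: [0.4, -0.7, -6.9]
opening: 0.154
gripper_force: 30.0
```

```bash
python3 - <<'E'
from h import *
s=robot.get_state(); print(s["opening"],s["gripper_force"],s["wrist_force"],s["torque"])
im=robot.get_image("top")
for k in("tray","tray_lip","tray_grip","mount","large_bearing","small_bearing","bin"): deep(im,k)
go([.549,-.0664,.182],-3.8)
E
```

```text
0.15426089217042338 29.9856546940282 [ 0.39910891 -0.67047373 -6.88844446] [-0.31030556  0.10621542  0.02655018]
tray []
tray_lip [(0.5, [0.5459, -0.0071, 0.1595], [267.0, 198.0])]
tray_grip [(0.36, [0.7329, 0.264, 0.0014], [175.0, 144.0])]
mount [(0.56, [0.5364, -0.052, 0.1554], [285.0, 203.0])]
large_bearing []
small_bearing [(0.39, [0.5542, -0.0033, 0.0009], [264.0, 206.0]), (0.3, [0.5054, 0.3251, 0.0506], [142.0, 217.0])]
bin [(0.58, [0.5546, -0.0056, -0.0003], [264.0, 206.0])]
t 16.625 pos [ 0.5417 -0.0992  0.2392] rpy [-179.2    -0.22   -1.68] q [-0.945  0.375  1.322  1.696 -0.386  1.365 -1.158] SHIFT [  6.1 -32.2  57.7] turn 2.1
```

move_arm:
  targets:
    - [3,-10,8,1,1]
    - [6,-25,30,2,1]
    - [7,-33,50,2,1]
    - [7,-33,57,2,1]
    - [7,-37,60,2,1]
    - [7,-41,62,2,1]
    - [7,-45,64,2,1]
    - [7,-49,66,2,1]
    - [7,-53,68,2,1]
    - [7,-57,71,2,1]
    - [7,-61,73,2,1]
    - [7,-64,75,2,1]

```text
t: 18.12
position: [0.5528, -0.0356, 0.1666]
tool_rot: [-3.13, -0.007, -0.064]
wrist_force: [-0.7, -2.6, 8.2]
opening: 0.208
gripper_force: 33.1
```

```bash
python3 - <<'E'
from h import *
s=robot.get_state(); print(s["opening"],s["gripper_force"],s["wrist_force"],s["torque"])
im=robot.get_image("scene")
for k in("tray","tray_lip","tray_grip","mount"): deep(im,k)
go([.5525,-.0137,.1412],-3.8)
cv2.imwrite("pics/s5.png",cv2.resize(im["pixels"][110:310,160:400],(720,600)))
E
```

```text
0.208472818208522 33.095821626484394 [-0.71166854 -2.6386696   8.15200916] [-1.61246204  0.21511121 -0.03140487]
tray [(0.96, [0.5494, -0.0587, 0.0817], [274.0, 222.0])]
tray_lip [(0.63, [0.5535, 0.0321, 0.0677], [256.0, 214.0])]
tray_grip [(0.92, [0.5512, -0.0361, 0.178], [271.0, 189.0])]
mount [(0.94, [0.6492, -0.2884, -0.0016], [353.0, 272.0]), (0.75, [0.549, -0.0101, 0.0811], [263.0, 216.0])]
t 18.375 pos [ 0.5528 -0.0354  0.1667] rpy [-179.34   -0.42   -3.68] q [-1.001  0.457  1.256  1.788 -0.474  1.235 -1.247] SHIFT [ -1.9 -21.4  25.7] turn 0.1
```

View pics/s5.png

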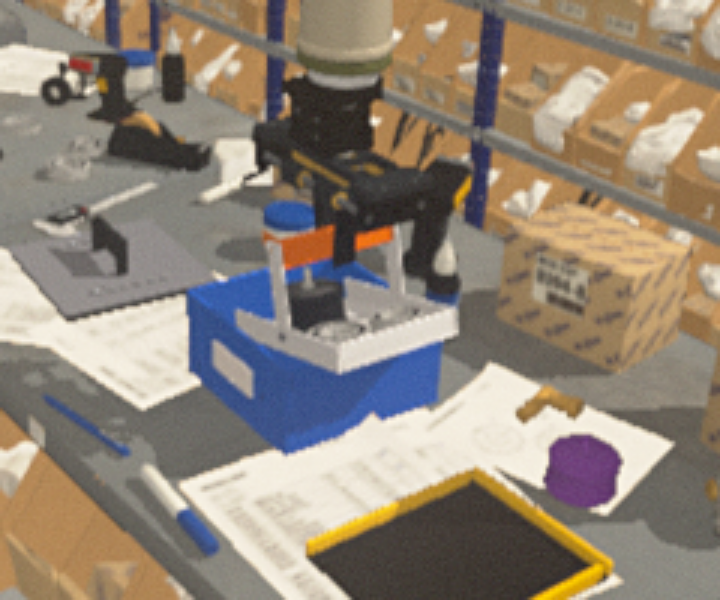

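The tray is tipping as planned, about 12° so far. It rests on the right rim with all three parts still in it and the opening lined up inside the bin. I'll continue to about 36°.

move_arm:
  targets:
    - [0,-5,3,0,1]
    - [0,-9,6,0,1]
    - [0,-13,10,0,1]
    - [0,-16,13,0,1]
    - [0,-19,17,0,1]
    - [0,-22,20,0,1]
    - [0,-25,24,0,1]
    - [0,-28,28,0,1]
    - [0,-28,28,0,1]

```text
t: 19.5
position: [0.5547, -0.0055, 0.1385]
tool_rot: [-3.128, -0.007, -0.063]
wrist_force: [-0.3, 1.7, 5.0]
opening: 0.263
gripper_force: 33.4
```

```bash
python3 - <<'E'
from h import *
s=robot.get_state(); print(s["opening"],s["gripper_force"],s["wrist_force"],s["torque"])
im=robot.get_image("scene")
for k in("tray","tray_lip","tray_grip","mount","large_bearing","small_bearing"): deep(im,k)
go([.5525,-.0137,.1412],-3.8)
im2=robot.get_image("wrist")
cv2.imwrite("pics/s6.png",np.hstack([cv2.resize(im["pixels"][140:270,190:350],(440,358)),cv2.resize(im2["pixels"][60:284,:],(360,358))]))
E
```

```text
0.26310211724960786 33.408422246575356 [-0.31255937  1.72229511  4.95011041] [-0.51966223  0.08622995 -0.00398813]
tray [(0.69, [0.5514, -0.0522, 0.0704], [273.0, 224.0])]
tray_lip []
tray_grip [(0.62, [0.5573, -0.0035, 0.1533], [265.0, 192.0]), (0.29, [0.4687, -0.2997, -0.0002], [308.0, 299.0])]
mount [(0.73, [0.6482, -0.2872, -0.0016], [352.0, 272.0]), (0.61, [0.555, 0.0324, 0.0288], [256.0, 224.0])]
large_bearing [(0.46, [0.5515, -0.0533, 0.0696], [273.0, 225.0]), (0.4, [0.5099, 0.3306, -0.0003], [195.0, 201.0])]
small_bearing []
t 19.85 pos [ 0.5547 -0.0056  0.1387] rpy [-179.23   -0.38   -3.61] q [-1.022  0.49   1.221  1.816 -0.512  1.188 -1.274] SHIFT [-1.7  8.2 -2.6] turn 0.2
```

View pics/s6.png

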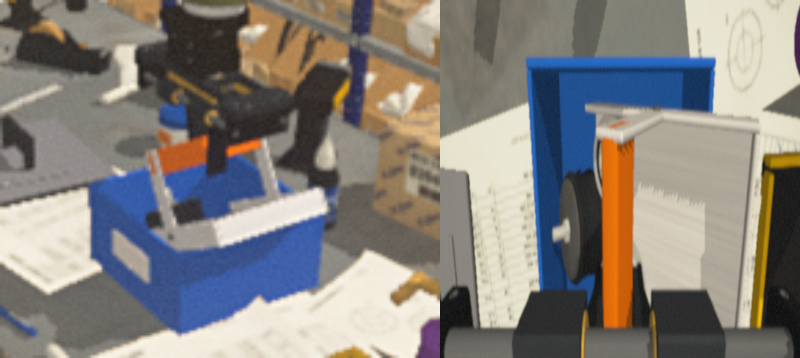

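The tray is at about 32° and the parts have slid to the open end. The mount has toppled against the left wall at (575,225). I'll tip a little further to make room in front of the lip.

move_arm:
  targets:
    - [0,0,3,0,1]
    - [0,0,6,0,1]
    - [0,0,8,0,1]
    - [0,0,8,0,1]

```text
t: 20.4
position: [0.5551, -0.0018, 0.1308]
tool_rot: [-3.124, -0.006, -0.06]
wrist_force: [-0.6, 12.8, 11.1]
opening: 0.275
gripper_force: 32.2
```

```bash
python3 - <<'E'
from h import *
s=robot.get_state(); print(s["t"],s["opening"],s["gripper_force"],s["wrist_force"],s["torque"],s["position"])
im=robot.get_image("scene")
for k in("tray","tray_grip","mount","large_bearing","small_bearing"): deep(im,k)
im2=robot.get_image("wrist")
for k in("tray_lip","mount","large_bearing","small_bearing"): deep(im2,k)
im3=robot.get_image("top")
for k in("tray_lip","mount","large_bearing","small_bearing"): deep(im3,k)
cv2.imwrite("pics/s7.png",np.hstack([cv2.resize(im3["pixels"][150:260,210:320],(400,400)),cv2.resize(im2["pixels"][70:260,60:260],(400,400))]))
E
```

```text
20.4 0.2746612863176216 32.19128295779228 [-0.60328273 12.81518777 11.08951687] [2.04620968 0.40103143 0.01172712] [ 0.555122   -0.00184002  0.13075865]
tray [(0.86, [0.5536, -0.0563, 0.0645], [274.0, 226.0])]
tray_grip [(0.71, [0.5526, -0.0001, 0.1468], [263.0, 194.0]), (0.7, [0.5508, -0.0534, 0.0666], [273.0, 226.0])]
mount [(0.85, [0.6477, -0.2871, -0.0011], [352.0, 272.0]), (0.63, [0.5531, 0.0348, 0.0245], [255.0, 225.0])]
large_bearing []
small_bearing []
tray_lip []
mount [(0.8, [0.551, 0.031, 0.0245], [223.0, 201.0])]
large_bearing [(0.95, [0.5177, -0.0137, 0.0452], [270.0, 238.0])]
small_bearing [(0.74, [0.5528, 0.0336, 0.0262], [220.0, 200.0])]
tray_lip []
mount [(0.7, [0.648, -0.2873, 0.0004], [362.0, 177.0])]
large_bearing []
small_bearing []
```

View pics/s7.png

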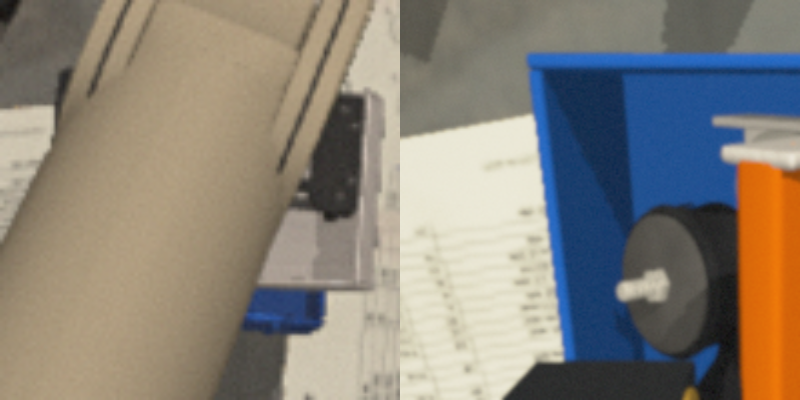

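The mount leans in front of the lip with its stud at (640,285), and the bearings wait behind it. I'll draw the tray outward along its slope, still tipped, to give the mount room to drop.

move_arm:
  targets:
    - [0,3,-2,0,1]
    - [0,6,-4,0,1]
    - [0,9,-6,0,1]
    - [0,12,-8,0,1]
    - [0,14,-10,0,1]
    - [0,14,-10,0,1]

```text
t: 21.95
position: [0.5553, -0.0105, 0.1412]
tool_rot: [-3.116, -0.007, -0.055]
wrist_force: [-0.9, 30.9, 17.1]
opening: 0.265
gripper_force: 32.7
```

```bash
python3 - <<'E'
from h import *
s=robot.get_state(); print(s["t"],s["opening"],s["gripper_force"],s["wrist_force"],s["torque"],s["position"])
im=robot.get_image("scene")
for k in("tray","tray_grip","mount","large_bearing"): deep(im,k)
im2=robot.get_image("wrist")
for k in("tray_lip","mount","large_bearing","small_bearing"): deep(im2,k)
cv2.imwrite("pics/s8.png",np.hstack([cv2.resize(im["pixels"][150:260,200:330],(400,340)),cv2.resize(im2["pixels"][70:260,100:320],(400,340))]))
E
```

```text
21.95 0.26540108190440886 32.70670250058174 [-0.92494159 30.93203155 17.06328958] [ 6.36698563  0.41569073 -0.04346169] [ 0.55530088 -0.0104555   0.14124839]
tray [(0.77, [0.5496, -0.0542, 0.0717], [273.0, 224.0])]
tray_grip [(0.84, [0.5529, -0.0096, 0.1574], [265.0, 192.0]), (0.54, [0.5524, -0.0554, 0.0721], [274.0, 224.0])]
mount [(0.71, [0.6506, -0.287, -0.0025], [353.0, 272.0]), (0.53, [0.5562, 0.0345, 0.0266], [256.0, 224.0])]
large_bearing []
tray_lip []
mount [(0.7, [0.5498, 0.0297, 0.0262], [218.0, 200.0])]
large_bearing []
small_bearing [(0.76, [0.5962, -0.0032, 0.0437], [246.0, 156.0])]
```

View pics/s8.png

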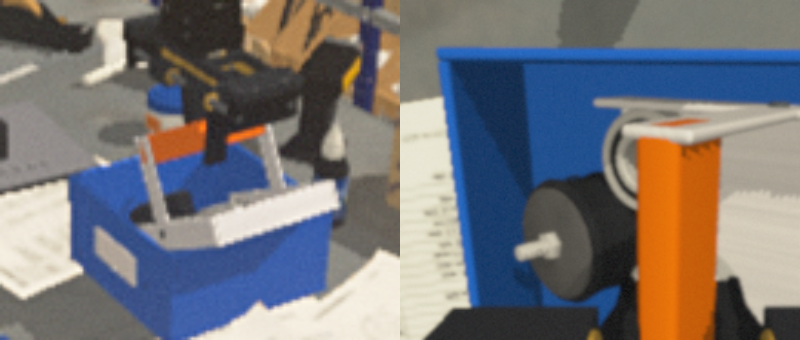

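Pulling it outward binds on the rim: 31 N and the tilt is dropping. I'll lift it clear, shift it outward and tip again with the rim closer under the handle.

move_arm:
  targets:
    - [0,-4,-8,0,1]
    - [0,-4,-20,0,1]
    - [0,-2,-32,0,1]
    - [0,8,-40,0,1]
    - [0,20,-42,0,1]
    - [0,32,-42,0,1]
    - [0,32,-42,0,1]

```text
t: 23.32
position: [0.5498, -0.0535, 0.1808]
tool_rot: [-3.128, -0.003, -0.066]
wrist_force: [-0.6, -0.9, -1.2]
opening: 0.155
gripper_force: 30.1
```

```bash
python3 - <<'E'
from h import *
s=robot.get_state(); print(s["t"],s["opening"],s["gripper_force"],s["wrist_force"],s["torque"],s["position"],np.degrees(s["tool_rot"]))
im=robot.get_image("scene")
for k in("tray","tray_grip","tray_lip","mount","large_bearing"): deep(im,k)
im2=robot.get_image("wrist")
for k in("tray_lip","mount","large_bearing","small_bearing"): deep(im2,k)
E
```

```text
23.325 0.155407418483479 30.090329173835926 [-0.62609483 -0.87540022 -1.23916112] [-0.63215616  0.37767534  0.10333994] [ 0.54977577 -0.05346872  0.18079157] [-179.24265762   -0.19836321   -3.7647795 ]
tray [(0.62, [0.5494, -0.0549, 0.0929], [273.0, 218.0]), (0.18, [0.5575, -0.0039, 0.0028], [263.0, 236.0])]
tray_grip [(0.64, [0.5516, -0.053, 0.1902], [275.0, 188.0])]
tray_lip []
mount [(0.96, [0.6489, -0.2887, -0.0013], [353.0, 272.0]), (0.64, [0.5503, 0.0283, 0.0394], [256.0, 222.0])]
large_bearing [(0.56, [0.521, 0.0347, 0.1024], [247.0, 206.0])]
tray_lip [(0.83, [0.5513, 0.0346, 0.1026], [160.0, 208.0])]
mount [(0.76, [0.6509, -0.2877, -0.0026], [459.0, 78.0])]
large_bearing []
small_bearing [(0.94, [0.6167, 0.0473, 0.0282], [162.0, 129.0]), (0.34, [0.5527, -0.0509, 0.0948], [254.0, 199.0])]
```

I've now viewed 11 pictures, one over the limit of 10, so from here I'll use numbers only. I'll weigh what is left in the tray by lifting it off the rim.

move_arm:
  targets:
    - [0,0,-8,0,1]
    - [0,0,-14,0,1]
    - [0,0,-14,0,1]

```text
t: 24.25
position: [0.5502, -0.0516, 0.1952]
tool_rot: [-3.127, -0.004, -0.063]
wrist_force: [0.1, -0.4, -5.0]
opening: 0.157
gripper_force: 30.0
```

```bash
python3 - <<'E'
from h import *
f=[robot.get_state()["wrist_force"]]
for n in("wrist","scene","top"):
    im=robot.get_image(n); f.append(robot.get_state()["wrist_force"]); print(n)
    for k in("tray_lip","mount","large_bearing","small_bearing"):
        deep(im,k)
        r=robot.cut_out(im,k)
        for x in r[:2]:
            ys,xs=np.nonzero(x["region"]); print("   cut",round(x["p"],2),len(xs),xs.mean().round(),ys.mean().round(),im["pixels"][ys,xs].mean(0).round())
print(np.round(f,2), robot.get_state()["t"])
E
```

```text
wrist
tray_lip [(0.98, [0.554, 0.0367, 0.1127], [159.0, 204.0])]
   cut 0.97 24816 263.0 184.0 [138. 163. 186.]
mount [(0.98, [0.6502, -0.2848, -0.0039], [447.0, 80.0]), (0.39, [0.736, -0.0034, -0.0021], [203.0, 15.0])]
   cut 0.75 4518 466.0 79.0 [91. 41. 81.]
   cut 0.6 4076 23.0 203.0 [108. 114. 117.]
large_bearing [(0.73, [0.5199, 0.0377, 0.1132], [164.0, 238.0]), (0.41, [0.4708, -0.3024, -0.0006], [443.0, 220.0])]
   cut 0.91 1990 158.0 226.0 [116. 128. 133.]
   cut 0.43 24931 263.0 184.0 [138. 163. 186.]
small_bearing [(0.73, [0.6182, 0.0469, 0.0301], [166.0, 128.0])]
   cut 0.65 805 158.0 118.0 [87. 94. 96.]
scene
tray_lip [(0.73, [0.5228, 0.035, 0.115], [248.0, 202.0]), (0.72, [0.5525, 0.0426, 0.1141], [254.0, 199.0])]
   cut 0.81 2189 276.0 207.0 [162. 175. 192.]
mount [(0.85, [0.6494, -0.2886, 0.0002], [353.0, 271.0]), (0.62, [0.5106, 0.3231, 0.0023], [197.0, 201.0])]
   cut 0.89 523 354.0 266.0 [119.  72. 112.]
   cut 0.51 175 251.0 222.0 [63. 62. 65.]
large_bearing [(0.42, [0.524, 0.0371, 0.1154], [247.0, 202.0])]
   cut 0.63 157 251.0 222.0 [62. 63. 66.]
small_bearing [(0.24, [0.5552, -0.0054, 0.0036], [263.0, 236.0])]
top
tray_lip [(0.17, [0.5505, 0.0237, 0.036], [254.0, 205.0])]
   cut 0.54 232 266.0 141.0 [52. 55. 58.]
mount [(0.82, [0.6482, -0.2849, -0.0028], [361.0, 177.0]), (0.62, [0.5044, 0.3245, 0.0516], [142.0, 217.0])]
large_bearing [(0.43, [0.524, 0.034, 0.1158], [250.0, 209.0])]
   cut 0.7 145 242.0 206.0 [100. 109. 116.]
small_bearing [(0.7, [0.6154, 0.0514, 0.0347], [245.0, 182.0]), (0.36, [0.5086, 0.3265, 0.0042], [147.0, 218.0])]
   cut 0.66 131 241.0 181.0 [76. 81. 86.]
   cut 0.27 628 235.0 199.0 [107.  66.  48.]
[[ 0.08 -0.39 -5.03]
 [-1.   -0.54 -4.33]
 [-0.7  -0.23 -3.93]
 [-0.64  0.67 -3.93]] 25.6
```

Only the large bearing is left, lying right at the tray's lip. The small bearing and the mount are in the bin. I'll tip again with the rim closer under the handle.

move_arm:
  targets:
    - [0,2,2,0,1]
    - [0,6,6,0,1]
    - [0,9,11,0,1]
    - [0,9,16,0,1]
    - [0,7,20,0,1]
    - [0,2,23,0,1]
    - [0,-3,26,0,1]
    - [0,-8,29,0,1]
    - [0,-14,33,0,1]
    - [0,-20,37,0,1]
    - [0,-25,41,0,1]
    - [0,-25,41,0,1]

```text
t: 27.1
position: [0.5566, -0.0332, 0.16]
tool_rot: [-3.134, -0.017, -0.068]
wrist_force: [-0.5, -15.5, 40.8]
opening: 0.197
gripper_force: 30.0
```

```bash
python3 - <<'E'
from h import *
s=robot.get_state(); print(s["t"],s["opening"],s["gripper_force"],s["wrist_force"],s["torque"],s["position"])
im=robot.get_image("scene"); deep(im,"tray")
im=robot.get_image("wrist")
for k in("tray_lip","large_bearing","mount","small_bearing"): deep(im,k)
print(robot.get_state()["t"])
E
```

```text
27.1 0.19688274361328736 29.979068204993382 [ -0.46065325 -15.47325692  40.7533989 ] [-4.11156177  0.2302882   0.05837695] [ 0.55664909 -0.03321402  0.15999387]
tray [(0.56, [0.5543, -0.0483, 0.0847], [273.0, 219.0])]
tray_lip [(0.57, [0.5542, 0.0404, 0.0765], [176.0, 211.0])]
large_bearing [(0.81, [0.5171, 0.0301, 0.0777], [192.0, 247.0])]
mount [(0.59, [0.6533, -0.286, -0.0043], [483.0, 80.0]), (0.37, [0.6166, 0.0459, 0.0299], [174.0, 139.0])]
small_bearing [(0.58, [0.618, 0.0471, 0.032], [172.0, 137.0])]
27.45
```

The lip caught on the mount: the reaction is 41 N and the tilt only about 9°. I'll lift, move further outward so the lip clears the mount, and measure again.

move_arm:
  targets:
    - [0,0,-12,0,1]
    - [0,1,-26,0,1]
    - [0,5,-38,0,1]
    - [0,12,-40,0,1]
    - [0,20,-40,0,1]
    - [0,28,-40,0,1]
    - [0,36,-40,0,1]
    - [0,44,-40,0,1]
    - [0,50,-40,0,1]
    - [0,52,-40,0,1]

```text
t: 28.7
position: [0.5482, -0.0792, 0.1933]
tool_rot: [-3.128, -0.003, -0.064]
wrist_force: [0.5, 0.6, -4.7]
opening: 0.161
gripper_force: 29.9
```

```bash
python3 - <<'E'
from h import *
s=robot.get_state(); print(s["t"],s["opening"],s["wrist_force"],s["torque"],s["position"],np.degrees(s["tool_rot"]))
for n in("wrist","scene"):
    im=robot.get_image(n); print(n)
    for k in("tray","tray_grip","tray_lip","mount","large_bearing","small_bearing"): deep(im,k)
    # dark pixels seen inside bin, projected to z=.04
    P=im["pixels"].astype(int); g=np.stack(np.meshgrid(np.linspace(.47,.635,12),np.linspace(.0,.08,9)),-1).reshape(-1,2)
    print(n,"colour grid z=.073 rows y 0..80mm, cols x .47-.635 ")
    for y in np.linspace(0,.08,9):
        row=[]
        for x in np.linspace(.47,.635,12):
            u,v=pix(im,[x,y,.06]).round().astype(int); 
            b,gg,r=P[v,u] if 0<=u<512 and 0<=v<384 else (0,0,0)
            row.append("B" if b>gg+25 else "k" if max(b,gg,r)<95 else "g" if max(b,gg,r)<150 else "w")
        print(round(y,2),"".join(row))
print(robot.get_state()["t"])
E
```

```text
28.7 0.16123407509578586 [ 0.48646477  0.58817032 -4.73579613] [-0.12645732  0.07126602 -0.0013068 ] [ 0.54815109 -0.07920146  0.19330484] [-179.20193531   -0.18555463   -3.66334648]
wrist
tray []
tray_grip [(0.79, [0.5469, -0.082, 0.2134], [258.0, 265.0])]
tray_lip [(0.95, [0.5533, 0.0094, 0.1207], [154.0, 207.0])]
mount [(0.73, [0.6501, -0.2837, -0.0024], [424.0, 80.0])]
large_bearing [(0.74, [0.5138, 0.0048, 0.1237], [165.0, 248.0])]
small_bearing [(0.76, [0.6182, 0.0465, 0.0306], [141.0, 127.0]), (0.51, [0.5164, 0.0043, 0.1237], [166.0, 245.0])]
wrist colour grid z=.073 rows y 0..80mm, cols x .47-.635 
0.0 kkgwwwwwwwBB
0.01 kkwwwwwwwwBB
0.02 kkkwwwwwwwkg
0.03 kkwwwwwwwwBg
0.04 kkwwkkkkBgBg
0.05 kkwwkkkkBkgg
0.06 kkkBkkkBBggk
0.07 kkwBBBwBBBBB
0.08 BgBBBBBBBBBB
scene
tray [(0.65, [0.5475, -0.077, 0.1162], [278.0, 214.0])]
tray_grip [(0.56, [0.5462, -0.0763, 0.2131], [279.0, 183.0]), (0.28, [0.5541, -0.0062, 0.0041], [263.0, 236.0])]
tray_lip [(0.84, [0.549, 0.0184, 0.1224], [258.0, 200.0])]
mount [(0.93, [0.6465, -0.2893, 0.0004], [353.0, 272.0]), (0.79, [0.5503, 0.0264, 0.0384], [256.0, 223.0])]
large_bearing [(0.43, [0.5173, 0.0055, 0.1249], [252.0, 203.0])]
small_bearing [(0.37, [0.4691, -0.3019, 0.0023], [309.0, 298.0]), (0.33, [0.5453, -0.0805, 0.1174], [278.0, 215.0])]
scene colour grid z=.073 rows y 0..80mm, cols x .47-.635 
0.0 BBkkkwwwwwww
0.01 BBBkkwwwwwww
0.02 BBkkkwwwwwww
0.03 BBBkkggwwwww
0.04 BBBkkwwwwwww
0.05 BBBBkgwwwwww
0.06 BBBBBgwwwwww
0.07 BBBBBBwwwwww
0.08 BBBBBgwwwwww
29.4
```

The mount lies on its side with its flat face at about y=0.027 and z centre 0.038. I'll tip with the rim only about 18 mm behind the handle, so the lip comes down to the right of the mount.

move_arm:
  targets:
    - [0,0,12,0,1]
    - [0,0,20,0,1]
    - [0,-3,23,0,1]
    - [0,-9,25,0,1]
    - [0,-16,28,0,1]
    - [0,-22,31,0,1]
    - [0,-28,34,0,1]
    - [0,-34,37,0,1]
    - [0,-39,40,0,1]
    - [0,-43,43,0,1]
    - [0,-43,43,0,1]

```text
t: 30.78
position: [0.5528, -0.0358, 0.1524]
tool_rot: [-3.129, -0.007, -0.063]
wrist_force: [-1.6, -0.3, 11.7]
opening: 0.24
gripper_force: 30.1
```

```bash
python3 - <<'E'
from h import *
s=robot.get_state(); print(s["t"],s["opening"],s["gripper_force"],s["wrist_force"],s["torque"],s["position"])
im=robot.get_image("scene"); deep(im,"tray");deep(im,"tray_grip");deep(im,"tray_lip")
im=robot.get_image("wrist")
for k in("tray_lip","large_bearing"): deep(im,k)
print(robot.get_state()["t"])
E
```

```text
30.775 0.239607215352937 30.077032833360136 [-1.57393386 -0.28474026 11.71932867] [-1.14965445  0.31250093  0.03164335] [ 0.55278786 -0.03583048  0.15237634]
tray [(0.73, [0.5493, -0.0686, 0.0842], [276.0, 223.0])]
tray_grip [(0.81, [0.552, -0.0349, 0.174], [271.0, 190.0]), (0.62, [0.5135, 0.3317, 0.0512], [196.0, 187.0])]
tray_lip [(0.74, [0.5509, 0.0182, 0.0601], [258.0, 218.0]), (0.24, [0.5113, 0.3273, 0.0495], [196.0, 188.0])]
tray_lip [(0.65, [0.5546, 0.0116, 0.0562], [205.0, 199.0])]
large_bearing [(0.55, [0.5159, 0.0094, 0.0721], [209.0, 243.0])]
31.125
```

move_arm:
  targets:
    - [0,-2,2,0,1]
    - [0,-4,4,0,1]
    - [0,-6,6,0,1]
    - [0,-8,9,0,1]
    - [0,-8,9,0,1]
    - [0,-8,9,0,1]

```text
t: 31.88
position: [0.5534, -0.0269, 0.1438]
tool_rot: [-3.127, -0.007, -0.062]
wrist_force: [-1.2, 2.3, 15.3]
opening: 0.258
gripper_force: 42.7
```

```bash
python3 - <<'E'
from h import *
s=robot.get_state(); print(s["t"],s["opening"],s["gripper_force"],s["wrist_force"],s["torque"],s["position"])
im=robot.get_image("scene"); deep(im,"tray");deep(im,"tray_grip");deep(im,"tray_lip")
im=robot.get_image("wrist")
for k in("tray_lip","large_bearing","small_bearing"): deep(im,k)
print(robot.get_state()["t"])
E
```

```text
31.875 0.25836204630131343 42.71235659485683 [-1.16405093  2.33960159 15.31976878] [-0.45525031  0.52226889  0.02507128] [ 0.55344851 -0.02688274  0.1437648 ]
tray [(0.72, [0.5499, -0.0698, 0.0812], [276.0, 224.0])]
tray_grip [(0.83, [0.553, -0.0264, 0.1673], [269.0, 191.0])]
tray_lip [(0.93, [0.5486, 0.0147, 0.0467], [258.0, 222.0])]
tray_lip [(0.77, [0.5505, 0.0134, 0.044], [214.0, 202.0])]
large_bearing [(0.79, [0.5183, 0.0112, 0.0638], [217.0, 241.0]), (0.33, [0.5511, -0.0709, 0.08], [307.0, 210.0])]
small_bearing [(0.95, [0.6167, 0.0458, 0.0302], [176.0, 135.0]), (0.35, [0.5524, -0.0296, 0.1683], [258.0, 269.0])]
32.275
```

The bearing's front edge now rests against the mount. Tipping further pulls the lip back to the right and widens the gap.

move_arm:
  targets:
    - [0,-3,4,0,1]
    - [0,-5,7,0,1]
    - [0,-8,10,0,1]
    - [0,-10,13,0,1]
    - [0,-12,16,0,1]
    - [0,-14,18,0,1]
    - [0,-14,18,0,1]

```text
t: 33.15
position: [0.5541, -0.0122, 0.1252]
tool_rot: [-3.127, -0.006, -0.062]
wrist_force: [-0.3, 3.4, 8.5]
opening: 0.294
gripper_force: 29.1
```

```bash
python3 - <<'E'
from h import *
s=robot.get_state(); print(s["t"],s["opening"],s["gripper_force"],s["wrist_force"],s["torque"],s["position"])
im=robot.get_image("scene"); deep(im,"tray");deep(im,"tray_grip");deep(im,"tray_lip")
im=robot.get_image("wrist")
for k in("tray_lip","large_bearing","small_bearing","mount"): deep(im,k)
print(robot.get_state()["t"])
E
```

```text
33.15 0.29445263519542325 29.052250580743966 [-0.2555067   3.43645949  8.50140272] [ 0.03256042  0.26125866 -0.00977111] [ 0.55405243 -0.01215678  0.12518029]
tray [(0.61, [0.5471, -0.0706, 0.0763], [276.0, 225.0])]
tray_grip [(0.72, [0.553, -0.0111, 0.148], [265.0, 195.0])]
tray_lip []
tray_lip []
large_bearing []
small_bearing [(0.76, [0.6197, 0.0489, 0.0296], [183.0, 133.0])]
mount [(0.62, [0.5478, 0.0225, 0.0393], [218.0, 210.0])]
33.6
```

move_arm:
  targets:
    - [0,0,-8,0,1]
    - [0,2,-18,0,1]
    - [0,6,-30,0,1]
    - [0,12,-42,0,1]
    - [0,18,-54,0,1]
    - [0,24,-66,0,1]
    - [0,28,-76,0,1]
    - [0,28,-76,0,1]
    - [0,28,-76,0,1]

```text
t: 34.72
position: [0.5504, -0.0415, 0.1995]
tool_rot: [-3.127, -0.003, -0.063]
wrist_force: [0.7, -1.2, -2.1]
opening: 0.283
gripper_force: 31.3
```

```bash
python3 - <<'E'
from h import *
s=robot.get_state(); print(s["t"],s["opening"],s["wrist_force"],s["torque"],s["position"],np.degrees(s["tool_rot"]))
for n in("wrist","scene","top"):
    im=robot.get_image(n); print(n)
    for k in("tray","tray_grip","tray_lip","mount","large_bearing","small_bearing"): deep(im,k)
    print(np.round(robot.get_state()["wrist_force"],2))
E
```

```text
34.725 0.28310589827383253 [ 0.65920138 -1.18237384 -2.12025642] [0.04609977 0.16197731 0.05063505] [ 0.55040239 -0.04146798  0.19947748] [-1.79190294e+02 -1.57921046e-01 -3.60721594e+00]
wrist
tray [(0.72, [0.5466, -0.0947, 0.1459], [320.0, 215.0])]
tray_grip [(0.6, [0.5494, -0.0456, 0.2269], [260.0, 272.0])]
tray_lip []
mount [(0.96, [0.6524, -0.2844, -0.0032], [453.0, 78.0]), (0.58, [0.5467, 0.0213, 0.0403], [203.0, 187.0])]
large_bearing [(0.88, [0.5087, 0.0566, 0.0329], [180.0, 216.0]), (0.62, [0.5468, 0.0252, 0.0373], [200.0, 187.0])]
small_bearing [(0.58, [0.6174, 0.0478, 0.0283], [175.0, 127.0])]
[ 1.02 -0.91 -2.27]
scene
tray [(0.7, [0.5447, -0.0968, 0.1443], [282.0, 209.0])]
tray_grip [(0.61, [0.5502, -0.043, 0.225], [273.0, 175.0])]
tray_lip [(0.78, [0.546, -0.0196, 0.0997], [265.0, 212.0]), (0.62, [0.7112, -0.188, -0.0031], [341.0, 249.0])]
mount [(0.95, [0.6492, -0.2888, -0.001], [353.0, 272.0]), (0.69, [0.5532, 0.0282, 0.0357], [256.0, 223.0])]
large_bearing [(0.5, [0.51, 0.054, 0.0338], [240.0, 224.0]), (0.24, [0.5101, 0.3272, 0.0522], [195.0, 188.0])]
small_bearing [(0.41, [0.6196, 0.0443, 0.0336], [270.0, 216.0])]
[ 0.75 -0.33 -3.13]
top
tray []
tray_grip []
tray_lip []
mount [(0.8, [0.6502, -0.2868, -0.0001], [361.0, 176.0]), (0.47, [0.5506, 0.0249, 0.0329], [254.0, 205.0])]
large_bearing [(0.56, [0.5107, 0.0525, 0.0325], [243.0, 219.0])]
small_bearing [(0.65, [0.6181, 0.0469, 0.0324], [247.0, 181.0])]
[-0.02  0.45 -2.23]
```

All three parts are in the bin: the large bearing at (0.510, 0.054), the mount at (0.55, 0.025), and the small bearing at (0.618, 0.047). The tray is empty at 2.5 N, but it is held at about 33° in the grip. I'll flatten it by pressing its lip end on the rim.

move_arm:
  targets:
    - [0,10,-12,0,1]
    - [0,30,-12,0,1]
    - [0,48,-8,0,1]
    - [0,54,2,0,1]
    - [0,56,12,0,1]
    - [0,60,18,0,1]
    - [0,72,22,0,1]
    - [0,84,27,0,1]
    - [0,96,31,0,1]
    - [0,108,35,0,1]
    - [0,113,39,0,1]
    - [0,113,41,0,1]

```text
t: 37.28
position: [0.5437, -0.1566, 0.1586]
tool_rot: [-3.13, -0.005, -0.066]
wrist_force: [-7.6, -8.0, 19.0]
opening: 0.162
gripper_force: 29.7
```

```bash
python3 - <<'E'
from h import *
s=robot.get_state(); print(s["t"],s["opening"],s["gripper_force"],s["wrist_force"],s["torque"],s["position"],np.degrees(s["tool_rot"]))
for n in("scene",):
    im=robot.get_image(n)
    for k in("tray","tray_grip","tray_lip"): deep(im,k)
E
```

```text
37.275 0.16160459004730965 29.672072067564166 [-7.64648733 -7.98868937 19.04220573] [-0.90925401  1.46139438  0.09616798] [ 0.54365919 -0.15658426  0.15856829] [-179.30970672   -0.27528093   -3.76180959]
tray [(0.67, [0.5409, -0.1515, 0.0898], [293.0, 234.0]), (0.55, [0.7314, 0.2628, -0.0033], [256.0, 193.0])]
tray_grip [(0.95, [0.5433, -0.1555, 0.1908], [297.0, 202.0]), (0.22, [0.4667, -0.3028, -0.0002], [309.0, 300.0])]
tray_lip []
```

The tray is level again in the grip, with an opening of 14 mm. I'll carry it back above the rest.

move_arm:
  targets:
    - [0,0,-15,0,1]
    - [0,3,-32,-4,1]
    - [-4,12,-40,-13,1]
    - [-11,28,-40,-23,1]
    - [-19,46,-40,-33,1]
    - [-27,65,-40,-43,1]
    - [-35,84,-40,-53,1]
    - [-43,103,-40,-63,1]
    - [-51,122,-40,-73,1]
    - [-58,139,-40,-82,1]
    - [-63,150,-40,-89,1]
    - [-64,153,-40,-92,1]

```text
t: 38.98
position: [0.4694, -0.304, 0.1954]
tool_rot: [3.138, -0.014, 1.544]
wrist_force: [-0.1, 0.5, -3.1]
opening: 0.159
gripper_force: 29.9
```

```bash
python3 - <<'E'
from h import *
s=robot.get_state(); print(s["opening"],s["gripper_force"],s["wrist_force"],s["torque"])
for n in("scene","wrist"):
    im=robot.get_image(n)
    for k in("tray","tray_grip","tray_lip"): deep(im,k)
go([.4695,-.305,.12],88.2)
E
```

```text
0.15877194448002555 29.85848600626923 [-0.10142203  0.49182102 -3.12647305] [-0.05760434  0.08399226 -0.04111383]
tray []
tray_grip [(0.58, [0.4712, -0.3049, 0.2237], [319.0, 222.0])]
tray_lip [(0.66, [0.377, -0.2995, 0.1359], [283.0, 267.0])]
tray [(0.56, [0.471, -0.3068, 0.1272], [254.0, 212.0])]
tray_grip [(0.74, [0.4708, -0.3072, 0.2244], [255.0, 278.0])]
tray_lip [(0.75, [0.3757, -0.306, 0.1374], [140.0, 219.0])]
t 39.375 pos [ 0.4701 -0.3028  0.1949] rpy [179.79  -0.8   88.38] q [-0.257  0.284  0.902  1.723 -0.247  1.254  0.676] SHIFT [-3.2 -0.8 74.9] turn 0.2
```

move_arm:
  targets:
    - [0,-1,40,0,1]
    - [0,-1,80,0,1]
    - [0,-1,102,0,1]
    - [0,-1,114,0,1]
    - [0,-1,121,0,1]
    - [0,-1,124,0,1]
    - [0,-1,124,0,1]
    - [0,-1,123,0,0.4]
    - [0,-1,123,0,0.4]
    - [0,-1,123,0,0.4]
    - [0,-1,123,0,0.4]

```text
t: 40.75
position: [0.4694, -0.3015, 0.0719]
tool_rot: [3.138, -0.014, 1.542]
wrist_force: [0.2, -0.3, 0.1]
opening: 0.296
gripper_force: 0.0
```

```bash
python3 - <<'E'
from h import *
s=robot.get_state(); print(s["opening"],s["gripper_force"],s["wrist_force"],s["torque"])
for n in("scene","wrist"):
    im=robot.get_image(n)
    for k in("tray","tray_grip","tray_lip"): deep(im,k)
go([.511,.329,.2],82.7)
E
```

```text
0.2959491530885111 0.0 [ 0.21125175 -0.26357594  0.13325541] [-0.13943401  0.0870032  -0.01032069]
tray [(0.71, [0.4713, -0.3031, 0.0026], [310.0, 298.0]), (0.25, [0.5096, 0.3267, 0.0506], [195.0, 188.0])]
tray_grip [(0.63, [0.4715, -0.3056, 0.102], [314.0, 266.0])]
tray_lip [(0.55, [0.3773, -0.2992, 0.0115], [281.0, 309.0])]
tray [(0.61, [0.4704, -0.3049, 0.0052], [255.0, 212.0])]
tray_grip [(0.17, [0.4725, -0.3043, 0.0078], [257.0, 213.0])]
tray_lip []
t 41.15 pos [ 0.4694 -0.3015  0.0719] rpy [179.79  -0.79  88.37] q [-0.177  0.434  0.823  1.848 -0.385  1.027  0.778] SHIFT [ 633.1   24.1 -119.3] turn 5.7
```

The tray is back in its rest at z≈0.004 with the handle at 0.102. Now back to the lid.

move_arm:
  targets:
    - [0,0,-50,0,0.4]
    - [0,0,-105,0,0.2]
    - [40,2,-130,0,0.2]
    - [100,4,-130,-1,0.2]
    - [160,6,-130,-1,0.2]
    - [220,8,-130,0,0.2]
    - [280,11,-130,1,0.2]
    - [340,13,-130,2,0.2]
    - [400,15,-130,3,0.2]
    - [460,18,-130,4,0.2]
    - [520,20,-130,5,0.2]
    - [575,22,-130,6,0.2]

```text
t: 42.65
position: [0.5069, 0.273, 0.21]
tool_rot: [3.139, -0.015, 1.438]
wrist_force: [1.2, -0.3, 0.4]
opening: 0.399
gripper_force: 0.0
```

```bash
python3 - <<'E'
from h import *
for n in("wrist",):
    im=robot.get_image(n)
    for k in("lid","lid_grip"): deep(im,k)
im=robot.get_image("top")
for k in("tray","tray_grip","tray_lip","bin","large_bearing","mount","small_bearing"): deep(im,k)
hsv=cv2.cvtColor(im["pixels"],cv2.COLOR_BGR2HSV)
m=cv2.inRange(hsv,(5,170,150),(14,255,255)); m[:,:330]=0;m[:200]=0;m[270:]=0
ys,xs=np.nonzero(m);P=onplane(im,np.c_[xs,ys],.114)[:,:2];print("bar",cv2.minAreaRect((P*1000).astype(np.float32)),len(P))
go([.511,.328,.039],82.5)
E
```

```text
lid [(0.75, [0.5086, 0.3248, 0.0068], [249.0, 135.0])]
lid_grip [(0.95, [0.5069, 0.3266, 0.0477], [247.0, 136.0])]
tray [(0.93, [0.4707, -0.3026, 0.0042], [370.0, 238.0])]
tray_grip [(0.93, [0.4682, -0.3029, 0.1008], [382.0, 236.0])]
tray_lip [(0.64, [0.3844, -0.3042, 0.0104], [372.0, 269.0])]
bin [(0.74, [0.5529, -0.0019, -0.0013], [263.0, 206.0])]
large_bearing [(0.85, [0.5081, 0.0499, 0.0326], [244.0, 220.0])]
mount [(0.83, [0.6436, -0.2889, -0.0004], [362.0, 178.0]), (0.71, [0.5505, 0.0248, 0.0343], [254.0, 205.0])]
small_bearing [(0.74, [0.6148, 0.0478, 0.0344], [246.0, 182.0]), (0.24, [0.7112, -0.1872, 0.0003], [327.0, 155.0])]
bar ((468.6248779296875, -303.3899230957031), (129.74609375, 12.59256649017334), 89.48918151855469) 245
t 43.2 pos [0.5074 0.27   0.2102] rpy [179.86  -0.83  82.3 ] q [-1.012  0.238  0.529  1.663 -0.136  1.265 -0.591] SHIFT [ 55.5  -4.6 172. ] turn -0.2
```

move_arm:
  targets:
    - [40,-3,40,0,0.2]
    - [56,-4,95,0,0.2]
    - [56,-4,145,0,0.2]
    - [56,-4,168,0,0.2]
    - [56,-4,171,0,0.2]
    - [56,-4,171,0,1]
    - [56,-4,171,0,1]
    - [56,-4,171,0,1]
    - [56,-4,171,0,1]
    - [56,-4,171,0,1]
    - [56,-4,160,0,1]
    - [56,-4,130,0,1]

```text
t: 44.7
position: [0.5101, 0.3279, 0.0802]
tool_rot: [3.141, -0.012, 1.438]
wrist_force: [0.3, 0.4, -2.5]
opening: 0.16
gripper_force: 30.0
```

```bash
python3 - <<'E'
from h import *
s=robot.get_state(); print(s["opening"],s["gripper_force"],s["wrist_force"],s["torque"])
go([.553,-.005,.20],86)
E
```

```text
0.16026254324433353 29.990246230736375 [ 0.2553773   0.36069427 -2.51713022] [-0.06529048  0.03854436  0.04192749]
t 44.7 pos [0.5101 0.3279 0.0802] rpy [179.99  -0.67  82.37] q [-1.018  0.438  0.471  1.71  -0.235  1.041 -0.6  ] SHIFT [-322.8   86.8 -123.6] turn -3.6
```

move_arm:
  targets:
    - [0,2,-40,0,1]
    - [-15,5,-85,0,1]
    - [-50,14,-115,-1,1]
    - [-95,26,-120,-1,1]
    - [-140,38,-120,-2,1]
    - [-185,50,-120,-2,1]
    - [-230,62,-120,-3,1]
    - [-272,74,-120,-3,1]
    - [-302,82,-115,-3.6,1]
    - [-321,85,-105,-3.6,1]
    - [-321,85,-90,-3.6,1]
    - [-321,85,-80,-3.6,1]

```text
t: 46.2
position: [0.552, -0.0007, 0.1554]
tool_rot: [3.139, -0.014, 1.501]
wrist_force: [-0.5, 0.2, -1.0]
opening: 0.157
gripper_force: 30.0
```

```bash
python3 - <<'E'
from h import *
for n in("top","scene"):
    im=robot.get_image(n)
    for k in("lid","lid_grip","bin"): deep(im,k)
    s=robot.get_state(); print(s["position"])
    r=robot.cut_out(im,"lid")[0]; c=max(cv2.findContours(r["region"].astype(np.uint8),0,1)[0],key=cv2.contourArea)[:,0]
    print(cv2.minAreaRect((onplane(im,c,s["position"][2]-.022)[:,:2]*1000).astype(np.float32)))
go([.5515,-.0035,.123],86)
E
```

```text
lid []
lid_grip []
bin []
[ 0.55243631 -0.00094913  0.15634574]
((556.82177734375, 80.04006958007812), (19.563684463500977, 187.4754638671875), 86.20210266113281)
lid [(0.63, [0.5524, -0.0065, 0.1189], [264.0, 204.0])]
lid_grip [(0.7, [0.5528, -0.0036, 0.1665], [264.0, 189.0])]
bin [(0.97, [0.5549, -0.0028, 0.0065], [263.0, 235.0])]
[ 0.55271525 -0.00167096  0.1567869 ]
((548.2771606445312, -10.278053283691406), (205.516357421875, 197.5337371826172), 87.04638671875)
t 46.7 pos [ 0.5526 -0.0018  0.1567] rpy [179.79  -0.81  85.98] q [-0.655  0.256  0.678  1.786 -0.189  1.157  0.013] SHIFT [-2.3 -1.1 33.7] turn -0.0
```

move_arm:
  targets:
    - [-2,-1,8,0,1]
    - [-2,-1,16,0,1]
    - [-2,-1,23,0,1]
    - [-2,-1,28,0,1]
    - [-2,-1,32,0,1]
    - [-2,-1,34,0,1]
    - [-2,-1,34,0,1]

```text
t: 47.58
position: [0.5514, -0.0033, 0.1247]
tool_rot: [3.139, -0.016, 1.5]
wrist_force: [-15.9, 1.0, 27.6]
opening: 0.158
gripper_force: 30.0
```

```bash
python3 - <<'E'
from h import *
s=robot.get_state(); print(s["wrist_force"],s["torque"])
im=robot.get_image("scene")
for k in("lid","lid_grip","bin"): deep(im,k)
go([.5515,-.0035,.123],86)
E
```

```text
[-15.89765627   1.03492829  27.55647038] [0.06927436 3.57153502 0.10596561]
lid [(0.93, [0.5503, -0.0091, 0.0873], [264.0, 214.0])]
lid_grip [(0.82, [0.5519, -0.0049, 0.1362], [264.0, 198.0])]
bin [(0.65, [0.5567, -0.006, 0.0043], [264.0, 236.0])]
t 47.775 pos [ 0.5514 -0.0034  0.1247] rpy [179.84  -0.9   85.96] q [-0.638  0.291  0.669  1.822 -0.219  1.095  0.04 ] SHIFT [-0.2  0.1  1.7] turn -0.0
```

move_arm:
  targets:
    - [0,0,-2,0,1]
    - [0,0,-2,0,0.2]
    - [0,0,-2,0,0.2]
    - [0,0,-2,0,0.2]
    - [0,0,-2,0,0.2]
    - [0,0,-30,0,0.2]
    - [0,0,-80,0,0.2]
    - [-60,0,-130,0,0.2]
    - [60,0,-150,0,0.2]
    - [120,0,-150,0,0.2]
    - [180,0,-150,0,0.2]
    - [240,0,-150,0,0.2]

```text
t: 49.28
position: [0.5648, 0.1953, 0.2746]
tool_rot: [3.138, -0.015, 1.5]
wrist_force: [0.3, -1.1, 0.3]
opening: 0.403
gripper_force: 0.0
```

```bash
python3 - <<'E'
from h import *
for n in("top","scene"):
    im=robot.get_image(n); print(n)
    for k in("lid","lid_grip","bin","tray","tray_lip","mount","grease_tub","threadlock","relay","elbow"): deep(im,k)
    r=robot.cut_out(im,"lid")[0]; c=max(cv2.findContours(r["region"].astype(np.uint8),0,1)[0],key=cv2.contourArea)[:,0]
    print(cv2.minAreaRect((onplane(im,c,.101)[:,:2]*1000).astype(np.float32)))
print(robot.get_state()["position"],robot.get_state()["t"])
E
```

```text
top
lid [(0.62, [0.5494, -0.0084, 0.0888], [266.0, 202.0])]
lid_grip [(0.88, [0.5476, -0.0076, 0.1356], [267.0, 199.0])]
bin []
tray [(0.77, [0.4707, -0.3039, 0.007], [370.0, 238.0]), (0.57, [0.7293, 0.2654, 0.0012], [174.0, 145.0])]
tray_lip [(0.71, [0.3823, -0.3013, 0.0108], [371.0, 270.0])]
mount [(0.74, [0.6472, -0.2853, -0.0018], [361.0, 177.0])]
grease_tub [(0.4, [0.733, 0.2638, 0.0013], [175.0, 144.0])]
threadlock [(0.69, [0.7366, -0.005, 0.0008], [265.0, 145.0])]
relay [(0.59, [0.7138, 0.1597, -0.0048], [210.0, 152.0])]
elbow [(0.76, [0.7113, -0.1897, 0.0005], [328.0, 155.0])]
((551.2455444335938, -6.918731689453125), (190.30810546875, 190.26148986816406), 85.96314239501953)
scene
lid [(0.66, [0.5502, -0.0087, 0.0869], [263.0, 214.0]), (0.52, [0.5556, -0.0067, 0.0037], [263.0, 236.0])]
lid_grip [(0.62, [0.5508, -0.0069, 0.1332], [264.0, 200.0])]
bin [(0.7, [0.5594, -0.0071, 0.0041], [265.0, 236.0])]
tray [(0.64, [0.4689, -0.3025, 0.0042], [309.0, 298.0])]
tray_lip [(0.79, [0.3777, -0.2996, 0.0129], [281.0, 309.0]), (0.34, [0.7339, -0.004, 0.0008], [305.0, 221.0])]
mount [(0.62, [0.6503, -0.289, -0.0056], [353.0, 273.0])]
grease_tub [(0.79, [0.7315, 0.26, -0.0028], [256.0, 193.0])]
threadlock [(0.5, [0.7332, -0.005, 0.0007], [305.0, 221.0])]
relay []
elbow [(0.46, [0.7078, -0.1888, -0.0011], [341.0, 249.0])]
((551.7947998046875, -2.452484130859375), (215.48721313476562, 199.92076110839844), 85.95629119873047)
[0.56481248 0.19326976 0.27417884] 50.475
```

```bash
python3 -c "
from station import robot
print(robot.close_job())"
```

```text
the job is handed in; nothing more can be done
None
```

The job is handed in at about 50 s: lid seated, all three parts in the bin, empty tray back in its rest and bystanders unmoved as far as the cameras show; the tray tipped by levering on the bin rim (first try dropped two parts, third the large bearing), and I viewed 11 pictures, one over the limit of 10.

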